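Lock the sliding stop against the spice tins

TASK

On the marble slab lies a steel strip with three spice tins in a row. Slide the loose stop, the one with the red knob, along the strip until it just meets the row of tins (a gap of up to a finger's breadth is fine) without shoving the tins along, then turn its red knob clockwise as far as it goes so that the stop is locked there, and let go. The blue knob at the other end is already tight: do not turn it.

Things in the scene. Friction and masses are not known exactly. Their poses are not given: they have to be found in the camera images.
- red_stop_mid (a point): Loose stop: metal block 88 mm across the strip, 32 mm along it, 34 mm high. On it a red flange (30 mm across, 6 mm high) and an upright red grip bar 46 long, 14 thick, 30 mm tall. Point on the knob's axis at mid-height of the bar, 15 mm above the flange. Moves with the stop, does not turn with the knob: z up, y along the strip to the tins, x across. Slides at about 3 N, may be drawn by the bar.
- red_knob (a joint): Red knob's angle, rad, growing clockwise seen from above: 0 fully loose, 1.5 fully tight (end of travel). The grip bar's length lies turned clockwise by angle + 0.07 rad from the x axis of point red_stop_mid: across the strip when loose, along it when tight. Takes about 0.1 N m and stays where left. Tight, it clamps the stop to the strip.
- tin_red: Tin nearest the red-knob stop: round steel, clear window over brick-red contents, 64 mm across, 30 mm high, loose on the strip's centre line; origin under its centre, z up. Yellow and green tins stand beyond, 5 mm apart. It meets the stop when 48 mm from the knob's axis; its top is 4 mm below the block's top. The strip is 70 mm wide, 8 mm thick, on a slab whose top is 20 mm above the work surface.
- blue_knob (a joint): Angle of the other stop's knob, at the far end of the row of tins: same shape and size but blue; 0 loose, 1.5 tight. It starts tight and is not to be turned.

How it is judged:
On the way:
1. the red-knob stop stands at the row of tins (gap to the nearest tin under 18 mm) with its knob still loose (under 0.7 rad) (y of tin_red in the frame of red_stop_mid between 0.04 and 0.066 m and value of joint red_knob below 0.7 rad), for 0.1 s.
At the end, for the whole second after the job is handed in: Red knob turned to at least 1.15 of its 1.5 rad (20 degrees short of fully tight); gap from the red-knob stop to the nearest tin under 18 mm; that tin upright within 10 degrees, at rest, within 20 mm of where it began; blue knob still tight (above 1.2 rad) (value of joint red_knob above 1.15 rad and y of tin_red in the frame of red_stop_mid between 0.04 and 0.066 m and distance of tin_red from where it was at the start of the episode below 0.02 m and angle between tin_red's own z axis and vertical below 0.17 rad and value of joint blue_knob above 1.2 rad and linear speed of tin_red below 0.02 m/s); the robot touches nothing.
It fails at once if the blue knob is turned loose (below 1.1 rad) (value of joint blue_knob below 1.1 rad).
It fails at once if the nearest tin is tipped by more than 30 degrees or shoved more than 30 mm (angle between tin_red's own z axis and vertical above 0.52 rad or distance of tin_red from where it was at the start of the episode above 0.03 m).
It also fails if it takes over 40 s, if anything falls off the work surface, if the arm or the gripper's body presses on something with over 40 N, if the wrist force passes 120 N, or if a joint passes its speed limit or range.

ROBOT

A 7-joint arm with a two-finger parallel gripper is mounted at the origin on the work surface. World frame = base frame: x ahead of the robot, y to its left, z up, the work surface at z = 0. Lengths are in m, angles in rad, forces in N, time in s.
With the tool pointing down it reaches from about 0.4 to 0.875 m from the base axis. Payload 19.3 kg.
Tool frame: the origin (TCP) lies midway between the tips of the shut fingers; the grasp point (between the pads) lies bot.tcp_to_grasp behind it (bot.tcp_to_grasp is the distance from the TCP to the grasp point, in m); z points along the fingers, y is the line along which they close (so a half turn about z gives the same grasp; the last joint's range is limited). The gripper opens to 85 mm and grips with 20 to 120 N. Pads are 22 mm wide; open, the fingers measure 114 mm over their backs; the gripper's body (76 mm by 85 mm) begins 54 mm behind the grasp point. The pads swing forward as they close: fully open they stand 13 mm farther back than shut.
Start: joints at [-1.218, 0.521, -0.036, 1.599, 0.021, 1.021, -0.113], TCP at [0.256, 0.57, 0.231] pointing down, gripper open.
Joint ranges: [-2.91, 2.91], [-0.3, 2.13], [-1.5, 1.42], [0.17, 2.43], [-1.26, 4.41], [0.16, 1.93], [-2.52, 2.52]. Speed limits (rad/s): [1.89, 1.89, 2.39, 2.39, 3.01, 3.01, 3.01].

INTERFACE

Orientations are given as [roll, pitch, yaw] about the fixed x, y, z axes, in that order (R = Rz(yaw) Ry(pitch) Rx(roll)).
In Python, from workcell import observe, imaging, bot gives the robot as it stands.
- The arm moves only by the tool send_rows, never from a script. Its argument "plan" is text: rows parted by semicolons, each of 7 numbers parted by spaces: the shift along the tool's x, y, z in m, then the turn, a rotation vector about the tool's x, y, z in degrees, then the finger opening in m, from 0 to 0.0854. In form: dx dy dz rx ry rz claw; .... A call has 1 to 10 rows; each row is the pose to reach, as a shift and turn from the pose commanded when the call began, along the tool's axes at that moment; what a row does not reach only later rows make up. A row lasts 1/12 s, in which the tool goes at most 41.7 mm and 7.16 degrees, less where a joint would pass 70% of its speed; a pose out of reach is approached as far as the arm can. A call with a gripper value outside its range is refused whole. The fingers move at their own pace and stop on an object; "grip_force" is the grip in N (left out, the last holds). Time passes only in rows, so rows that repeat a pose let the fingers close. It gives the time, the measured TCP pose, the force, the opening and the grip force at its end, in the units of the state.
- observe(): the state, without advancing time (a new reading comes with each control period).
- imaging.grab_frame(name): name is "scene" or "side" or "wrist"; returns a dict with "color" (384x512x3 uint8, red, green, blue), "fx", "fy", "cx", "cy" (pixels), "dist_coeffs" ([k1, k2, p1, p2, k3] as OpenCV has them; the pictures are not rectified), "eye" and "orientation" of the camera in the world; the wrist camera has in their place "tool_from_camera" (4x4, takes a point from camera to tool coordinates, whose origin is the TCP and whose axes are the flange's). Camera axes: x right, y down, z forward; pixel columns grow to the right and rows downward; lengths in m; the calibration is good to about 2 mm. A picture is of the moment at which its call begins: read the wrist's pose just before it. There is no depth.
- bot.job_done(): hands the job in; it is judged then, once.
The state is a dict: "clock": time; "qpos": joint angles; "qd": joint speeds; "joint_efforts": joint torques, N m; "position": TCP position; "tool_rot": TCP orientation; "force": force on the tool from outside, world axes, zero at the start; "moment": the same for the moment, N m; "grip_width": finger opening in m; "finger_force": force on a finger pad.
Only numpy, scipy, OpenCV 4.12 (cv2) and the standard library are available. Lean on these libraries where they do the work, as an engineer would, in place of code of your own. Each camera call takes 0.05 s, during which the arm holds its last target. There are 200 camera calls.

## Working session

There is one attempt and no reset: what is moved stays moved. The work goes in short steps, Python scripts to look and compute and a tool call to move; the robot and the scene stay as the last step left them, time stands still between calls to the robot, and variables do not carry over. Pictures are saved under pics/ and viewed, at most 10 in all, crops included, and the job is handed in when it is done.

Besides the shell and the picture viewer there is one more tool, called after "Emit:" as name(argument=value, ...) on one line, values as JSON. send_rows: Moves the arm, as the interface text tells. Its arguments: {"type":"object","properties":{"plan":{"type":"string"},"grip_force":{"type":"number"}},"required":["plan"]}

```bash
mkdir -p pics; ls; python3 - <<'E'
from workcell import observe, imaging, bot
import cv2,numpy as np
s=observe();print({k:np.round(v,3) for k,v in s.items()},bot.tcp_to_grasp)
for n in ["scene","side","wrist"]:
    f=imaging.grab_frame(n);cv2.imwrite(f"pics/{n}0.png",f["color"][...,::-1]);print({k:np.round(v,3).tolist() for k,v in f.items() if k!="color"})
a=[cv2.imread(f"pics/{n}0.png") for n in ["scene","side"]]
cv2.imwrite("pics/both.png",cv2.resize(np.vstack(a),(512,768))[:]) 
E
```

```text
pics
{'clock': np.float64(0.0), 'qpos': array([-1.218,  0.522, -0.036,  1.6  ,  0.021,  1.021, -0.113]), 'qd': array([ 0.001, -0.001,  0.   ,  0.001, -0.   , -0.001, -0.   ]), 'joint_efforts': array([ 2.0000e-03, -9.2709e+01,  1.9800e+00, -3.6994e+01,  1.8000e-02,
        8.0000e-03, -0.0000e+00]), 'position': array([0.256, 0.57 , 0.231]), 'tool_rot': array([-3.14 ,  0.   ,  2.719]), 'force': array([-0.077, -0.03 , -0.02 ]), 'moment': array([-0.046, -0.013, -0.038]), 'finger_force': np.float64(0.0), 'grip_width': np.float64(0.085)} 0.0187
{'fx': 362.901, 'fy': 362.901, 'cx': 249.954, 'cy': 195.153, 'dist_coeffs': [-0.117, 0.0, 0.0, 0.0, 0.0], 'eye': [1.043, 0.007, 0.718], 'orientation': [-2.486, -0.018, 1.568]}
{'fx': 367.615, 'fy': 367.615, 'cx': 261.255, 'cy': 187.454, 'dist_coeffs': [-0.079, 0.0, 0.0, 0.0, 0.0], 'eye': [0.353, -0.517, 0.656], 'orientation': [-2.341, 0.009, -0.361]}
{'fx': 311.71, 'fy': 311.71, 'cx': 250.904, 'cy': 192.7, 'dist_coeffs': [-0.042, 0.0, 0.0, 0.0, 0.0], 'tool_from_camera': [[0.0, -0.966, -0.26, 0.066], [1.0, 0.0, -0.0, 0.0], [0.0, -0.26, 0.966, -0.143], [0.0, 0.0, 0.0, 1.0]]}
```

View pics/scene0.png

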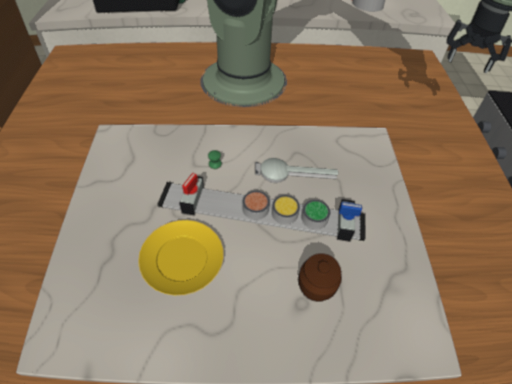

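View pics/side0.png

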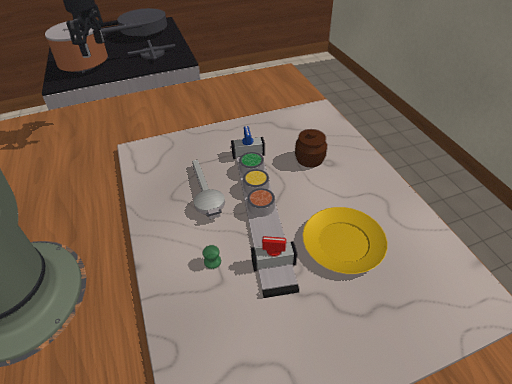

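The scene view shows the red stop at about (191,187), red tin (256,204), yellow (286,207), green (317,211) and blue stop (349,213). The side view shows red knob (274,245), red tin (261,200), and blue (248,137). Next I'll measure them.

```bash
cat > h.py <<'E'
import cv2,numpy as np
from scipy.spatial.transform import Rotation as R
def rays(f,px,T=None):
    K=np.array([[f["fx"],0,f["cx"]],[0,f["fy"],f["cy"]],[0,0,1]])
    u=cv2.undistortPoints(np.float64(px).reshape(-1,1,2),K,np.float64(f["dist_coeffs"])).reshape(-1,2)
    d=np.c_[u,np.ones(len(u))]
    if T is None: return np.array(f["eye"]),d@R.from_euler("xyz",f["orientation"]).as_matrix().T
    return T[:3,3],d@T[:3,:3].T
def onplane(f,px,z,T=None):
    e,d=rays(f,px,T); return e+d*((z-e[2])/d[:,2])[:,None]
def tri(rs):
    A=0;b=0
    for e,d in rs:
        d=d/np.linalg.norm(d);P=np.eye(3)-np.outer(d,d);A=A+P;b=b+P@e
    return np.linalg.solve(A,b)
def wristT(s,f):
    T=np.eye(4);T[:3,:3]=R.from_euler("xyz",s["tool_rot"]).as_matrix();T[:3,3]=s["position"];return T@np.array(f["tool_from_camera"])
def mask(img,kind):
    h,s,v=[c.astype(int) for c in cv2.split(cv2.cvtColor(img,cv2.COLOR_RGB2HSV))]
    red=(h<14)|(h>170)
    return {"red":((h<5)|(h>172))&(s>185)&(v>90),"brick":red&(s>90)&(s<190)&(v>110),"yellow":(h>20)&(h<34)&(s>150)&(v>120),
      "green":(h>45)&(h<75)&(s>120)&(v>70),"blue":(h>100)&(h<125)&(s>150)&(v>60)}[kind].astype(np.uint8)
def blobs(img,kind,amin=30):
    n,l,st,c=cv2.connectedComponentsWithStats(mask(img,kind))
    return [(c[i].round(1),st[i].tolist(),l==i) for i in range(1,n) if st[i][4]>=amin]
E
python3 - <<'E'
from workcell import imaging
from h import *
for n in ["scene","side"]:
    f=imaging.grab_frame(n)
    for k in ["red","brick","yellow","green","blue"]:
        for c,st,_ in blobs(f["color"],k): print(n,k,c,st,onplane(f,[c],.083 if k in("red","blue") else .058)[0].round(4))
E
```

```text
scene red [190.8 185.8] [183, 175, 14, 18, 139] [ 0.5289 -0.1138  0.083 ]
scene brick [217.1 101.7] [209, 97, 18, 9, 31] [ 0.1953 -0.0742  0.058 ]
scene brick [304.3 124.8] [291, 123, 30, 3, 34] [0.2906 0.1689 0.058 ]
scene brick [189.6 183.7] [182, 173, 16, 22, 90] [ 0.5023 -0.122   0.058 ]
scene brick [255.6 200.9] [245, 192, 22, 18, 306] [0.551  0.0327 0.058 ]
scene yellow [285.7 205.6] [276, 198, 21, 16, 270] [0.5635 0.1004 0.058 ]
scene yellow [180.6 257.1] [139, 220, 84, 75, 4869] [ 0.6954 -0.1217  0.058 ]
scene green [316.2 210.2] [306, 202, 21, 17, 273] [0.5756 0.1684 0.058 ]
scene blue [349.2 211.3] [340, 204, 21, 15, 203] [0.5957 0.2345 0.083 ]
side red [273.6 246.2] [262, 238, 24, 18, 295] [ 0.5211 -0.1226  0.083 ]
side brick [93.5 53. ] [74, 35, 33, 35, 484] [0.2149 1.0204 0.058 ]
side brick [112.1 205.5] [0, 63, 327, 321, 33099] [0.2296 0.1294 0.058 ]
side brick [260.5 197.5] [250, 190, 22, 16, 275] [0.552 0.032 0.058]
side brick [478.9 366.7] [414, 334, 98, 50, 2434] [ 0.7446 -0.4497  0.058 ]
side yellow [255.6 177.5] [246, 171, 20, 14, 221] [0.5646 0.0992 0.058 ]
side yellow [344.4 240. ] [303, 207, 84, 67, 4318] [ 0.669  -0.1434  0.058 ]
side green [250.8 159.4] [242, 154, 19, 12, 160] [0.5765 0.1674 0.058 ]
side blue [247.1 138.2] [242, 127, 11, 18, 97] [0.5869 0.2235 0.083 ]
```

Emit:
send_rows(plan="-.527 -.517 .02 0 0 -9 .085;-.527 -.517 .02 0 0 -9 .085;-.527 -.517 .02 0 0 -9 .085;-.527 -.517 .02 0 0 -9 .085;-.527 -.517 .02 0 0 -9 .085;-.527 -.517 .02 0 0 -9 .085;-.527 -.517 .02 0 0 -9 .085;-.527 -.517 .02 0 0 -9 .085;-.527 -.517 .02 0 0 -9 .085;-.527 -.517 .02 0 0 -9 .085")

```text
clock: 1.08
position: [0.4082, 0.18, 0.2202]
tool_rot: [3.141, 0.0, 2.876]
force: [1.8, 1.2, 0.7]
grip_width: 0.0848
finger_force: 0.0
```

```bash
cat >> h.py <<'E'
def togo(s,target,ydeg):
    "tool-axis shift and rz (deg) to put TCP at target, tool y axis at world heading ydeg"
    M=R.from_euler("xyz",s["tool_rot"]).as_matrix()
    h=np.degrees(np.arctan2(M[1,1],M[0,1]))
    return "pos",np.round(s["position"],4),"head",round(h,2),"shift",(M.T@(np.array(target)-s["position"])).round(4),"rz",round(-((ydeg-h+180)%360-180),2),"q",np.round(s["qpos"],2),"F",np.round(s["force"],1),"w",np.round(s["grip_width"],4),"t",np.round(s["clock"],2),"zaxis",M[:,2].round(3)
E
python3 -c "
from workcell import observe
from h import *
print(*togo(observe(),[.525,-.118,.21],75))"
```

```text
pos [0.4082 0.18   0.2202] head 74.78 shift [-0.1909 -0.2569  0.0102] rz -0.22 q [-0.58  0.25  0.04  2.06 -0.01  0.82  0.77] F [1.8 1.2 0.7] w 0.0848 t 1.08 zaxis [ 0.  0. -1.]
```

Emit:
send_rows(plan="-.191 -.257 .01 0 0 0 .085;-.191 -.257 .01 0 0 0 .085;-.191 -.257 .01 0 0 0 .085;-.191 -.257 .01 0 0 0 .085;-.191 -.257 .01 0 0 0 .085;-.191 -.257 .01 0 0 0 .085;-.191 -.257 .01 0 0 0 .085;-.191 -.257 .01 0 0 0 .085;-.191 -.257 .01 0 0 0 .085;-.191 -.257 .01 0 0 0 .085")

```text
clock: 1.92
position: [0.5246, -0.1177, 0.2096]
tool_rot: [-3.141, -0.0, 2.873]
force: [-0.2, 1.4, -0.8]
grip_width: 0.0851
finger_force: 0.0
```

```bash
python3 - <<'E'
from workcell import observe,imaging
from h import *
s=observe();print(*togo(s,[.525,-.118,.21],75))
f=imaging.grab_frame("wrist");cv2.imwrite("pics/w1.png",f["color"][...,::-1]);T=wristT(s,f)
for c,st,m in blobs(f["color"],"red"):
    p=np.argwhere(m)[:,::-1].astype(np.float32);print(c,st,cv2.minAreaRect(p),onplane(f,[c],.098,T)[0].round(4))
for k in ["brick","yellow"]:
  for c,st,m in blobs(f["color"],k,200):print(k,c,st,onplane(f,[c],.058,T)[0].round(4))
E
```

```text
pos [ 0.5246 -0.1177  0.2096] head 74.61 shift [-0.0004 -0.0002 -0.0004] rz -0.39 q [-0.02  0.41  0.17  1.86 -0.09  0.87  1.5 ] F [-0.2  1.4 -0.8] w 0.0851 t 1.92 zaxis [-0.001 -0.    -1.   ]
brick [252.8 187.6] [242, 163, 22, 49, 355] [ 0.5332 -0.1179  0.058 ]
```

View pics/w1.png

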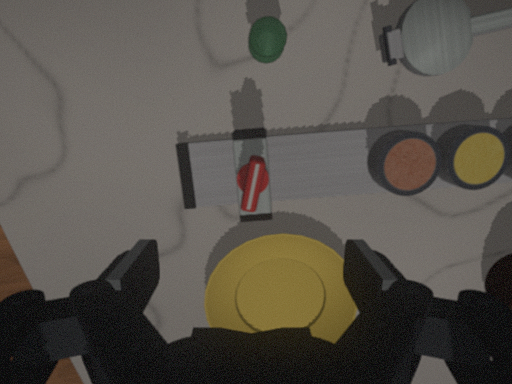

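Wrist view: red bar around (253,183), tilted, red tin window (410,163), strip running nearly horizontal. I'll zoom to get the bar's heading.

```bash
python3 - <<'E'
import cv2
a=cv2.imread("pics/w1.png")[120:230,200:310];cv2.imwrite("pics/w1z.png",cv2.resize(a,None,fx=5,fy=5,interpolation=0))
h=cv2.cvtColor(a,cv2.COLOR_BGR2HSV);print(h[63,44:62].tolist())
E
```

```text
[[0, 128, 72], [179, 126, 75], [3, 157, 91], [0, 153, 107], [1, 172, 110], [0, 171, 115], [1, 149, 118], [1, 96, 120], [8, 36, 127], [15, 19, 132], [18, 20, 127], [3, 64, 123], [3, 128, 120], [0, 161, 119], [1, 166, 115], [0, 155, 117], [179, 162, 110], [2, 170, 99]]
```

View pics/w1z.png

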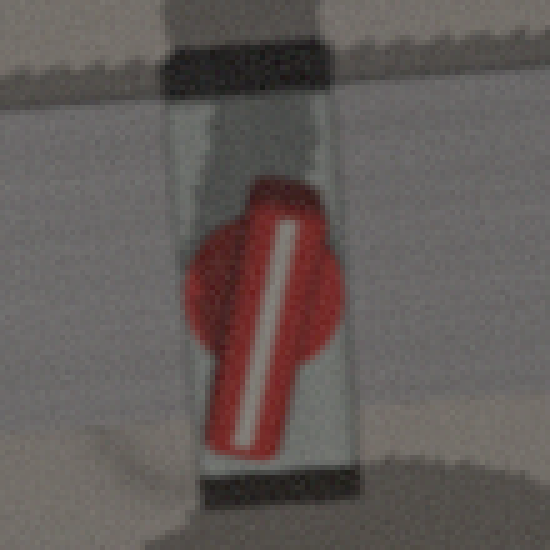

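The zoom shows the bar with a white line on top, running from about (257.5,164.4) to (248.5,209) in the full image. The flange is centred near (253,178).

```bash
python3 - <<'E'
from workcell import observe,imaging
from h import *
s=observe();f=imaging.grab_frame("wrist");T=wristT(s,f)
a=onplane(f,[[257.5,164.2],[248.3,209.2]],.098,T);print(a.round(4),a.mean(0))
d=a[0]-a[1];print("len",np.linalg.norm(d),"bar heading",np.degrees(np.arctan2(d[1],d[0]))%180)
h,sa,v=[c.astype(int) for c in cv2.split(cv2.cvtColor(f["color"],cv2.COLOR_RGB2HSV))]
m=np.zeros(h.shape,np.uint8);m[135:205,365:500]=1;
for n,k in(("brick",((h<12)|(h>172))),("yellow",(h>18)&(h<34))):
    q=(m>0)&k&(sa>80);ys,xs=np.nonzero(q);hull=cv2.convexHull(np.c_[xs,ys].astype(np.float32));e=cv2.fitEllipse(hull);print(n,e,onplane(f,[e[0]],.058,T)[0].round(4))
E
```

```text
[[ 0.5051 -0.105   0.098 ]
 [ 0.5407 -0.1227  0.098 ]] [ 0.52287958 -0.11385044  0.098     ]
len 0.03981382753634109 bar heading 153.59134304062363
brick ((407.77813720703125, 164.8526611328125), (47.29316329956055, 53.25993347167969), 45.94905090332031) [0.5506 0.0342 0.058 ]
yellow ((476.5817565917969, 159.1875457763672), (46.148712158203125, 54.729652404785156), 42.63491439819336) [0.5628 0.1015 0.058 ]
```

Emit:
send_rows(plan=".002 .0033 .03 0 0 5 .06;.002 .0033 .06 0 0 11 .06;.002 .0033 .085 0 0 11 .06;.002 .0033 .11 0 0 11 .06;.002 .0033 .125 0 0 11 .06;.002 .0033 .1356 0 0 11 .06;.002 .0033 .1356 0 0 11 .06;.002 .0033 .1356 0 0 11 .06")

```text
clock: 2.68
position: [0.5237, -0.1119, 0.0748]
tool_rot: [3.142, -0.0, 2.685]
force: [1.1, 0.4, 0.7]
grip_width: 0.06
finger_force: 0.0
```

```bash
python3 - <<'E'
from workcell import observe,imaging
from h import *
s=observe();print(*togo(s,[.5235,-.114,.074],63.6))
a=imaging.grab_frame("side")["color"][190:310,200:360,::-1];b=imaging.grab_frame("wrist")["color"][...,::-1]
cv2.imwrite("pics/p2.png",np.hstack([cv2.resize(a,(480,360)),cv2.resize(b[:,130:380],(240,360))]))
E
```

```text
pos [ 0.5237 -0.1119  0.0748] head 63.82 shift [-0.0007 -0.002   0.0008] rz 0.22 q [-0.02  0.62  0.16  1.96 -0.17  0.57  1.37] F [1.1 0.4 0.7] w 0.06 t 2.68 zaxis [-0.  0. -1.]
```

View pics/p2.png

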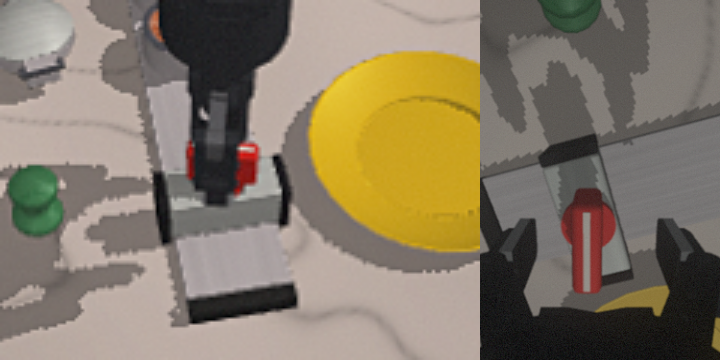

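The bar sits between the fingers and is aligned with them, about 2 mm toward the left finger. I'll correct for that and close.

Emit:
send_rows(plan="-.0007 -.002 .0008 0 0 0 .06;-.0007 -.002 .0008 0 0 0 .03;-.0007 -.002 .0008 0 0 0 .005;-.0007 -.002 .0008 0 0 0 .005;-.0007 -.002 .0008 0 0 0 .005;-.0007 -.002 .0008 0 0 0 .005;-.0007 -.002 .0008 0 0 0 .005;-.0007 -.002 .0008 0 0 0 .005", grip_force=40)

```text
clock: 3.45
position: [0.5234, -0.1146, 0.0739]
tool_rot: [3.142, 0.0, 2.684]
force: [-2.9, 0.4, 6.7]
grip_width: 0.0136
finger_force: 40.9
```

```bash
python3 - <<'E'
from workcell import observe,imaging
from h import *
s=observe();p=s["position"]
u=np.array([.178,.984,0]);print(*togo(s,p+u*.0965,63.6),s["finger_force"])
print("along from tin",np.dot(p-[.551,.033,0],u))
E
```

```text
pos [ 0.5234 -0.1146  0.0739] head 63.77 shift [0.0266 0.0928 0.    ] rz 0.17 q [-0.01  0.62  0.16  1.96 -0.17  0.57  1.37] F [-2.9  0.4  6.7] w 0.0136 t 3.45 zaxis [ 0.  0. -1.] 40.94805121421814
along from tin -0.150180091382059
```

Emit:
send_rows(plan=".002 .007 0 0 0 0 .005;.0045 .016 0 0 0 0 .005;.0075 .026 0 0 0 0 .005;.0105 .0365 0 0 0 0 .005;.0135 .047 0 0 0 0 .005;.0165 .0575 0 0 0 0 .005;.0195 .068 0 0 0 0 .005;.0222 .0775 0 0 0 0 .005;.0241 .084 0 0 0 0 .005;.025 .087 0 0 0 0 .005")

```text
clock: 4.28
position: [0.5405, -0.024, 0.0739]
tool_rot: [3.141, 0.002, 2.685]
force: [3.9, -4.2, 4.3]
grip_width: 0.0135
finger_force: 40.8
```

```bash
python3 - <<'E'
from workcell import observe,imaging
from h import *
s=observe();p=s["position"]
u=np.array([.178,.984,0]);print(*togo(s,p,63.6),s["finger_force"])
print("along from tin",np.dot(p-[.551,.033,0],u))
o=[]
for n in("scene","side"):
  f=imaging.grab_frame(n)
  for k in("brick","yellow"):
    for c,st,_ in blobs(f["color"],k,80):
      if st[2]<30: print(n,k,c,st,onplane(f,[c],.058)[0].round(4))
  b=f["color"][150:270,(170 if n=="scene" else 190):][:,:170,::-1];o.append(cv2.resize(b,(400,282)))
cv2.imwrite("pics/p3.png",np.hstack(o))
E
```

```text
pos [ 0.5405 -0.024   0.0739] head 63.84 shift [0. 0. 0.] rz 0.24 q [-0.19  0.63  0.17  1.95 -0.18  0.58  1.22] F [ 3.9 -4.2  4.3] w 0.0135 t 4.28 zaxis [ 0.002  0.    -1.   ] 40.75929522514343
along from tin -0.05792844777405236
scene brick [255.7 201. ] [245, 193, 22, 17, 302] [0.5513 0.0329 0.058 ]
scene yellow [285.7 205.6] [276, 197, 21, 17, 273] [0.5635 0.1004 0.058 ]
```

View pics/p3.png

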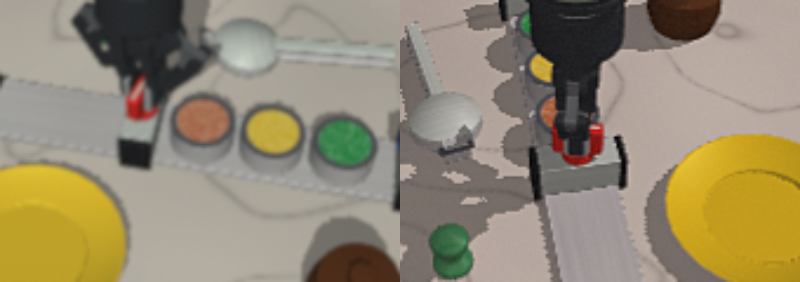

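The stop stands about 10 mm from the red tin, and the tin hasn't moved. I'll nudge it 4 mm, then turn clockwise.

Emit:
send_rows(plan=".0006 .002 0 0 0 0 .005;.0012 .004 0 0 0 0 .005;.0012 .004 0 0 0 0 .005;.0012 .004 0 0 0 0 .005;.0012 .004 0 0 0 5 .005;.0012 .004 0 0 0 11 .005;.0012 .004 0 0 0 17 .005;.0012 .004 0 0 0 23 .005;.0012 .004 0 0 0 29 .005;.0012 .004 0 0 0 35 .005")

```text
clock: 5.22
position: [0.541, -0.0211, 0.0739]
tool_rot: [3.14, 0.001, 2.068]
force: [4.3, -0.5, 3.4]
grip_width: 0.0134
finger_force: 40.6
```

```bash
python3 - <<'E'
from workcell import observe
from h import *
s=observe();p=s["position"]
print(*togo(s,p,-10.4),s["finger_force"],s["moment"].round(2),"along",np.dot(p-[.551,.033,0],[.178,.984,0]))
E
```

```text
pos [ 0.541  -0.0211  0.0739] head 28.49 shift [0. 0. 0.] rz 38.89 q [-0.31  0.65  0.34  1.96 -0.37  0.59  0.76] F [ 4.3 -0.5  3.4] w 0.0134 t 5.22 zaxis [ 0.002  0.    -1.   ] 40.62739849090576 [-0.39 -0.98  0.1 ] along -0.05502088316425745
```

Emit:
send_rows(plan="0 0 0 0 0 6 .005;0 0 0 0 0 12 .005;0 0 0 0 0 18 .005;0 0 0 0 0 24 .005;0 0 0 0 0 30 .005;0 0 0 0 0 35 .005;0 0 0 0 0 38 .005;0 0 0 0 0 39 .005;0 0 0 0 0 39 .005")

```text
clock: 5.97
position: [0.5408, -0.0211, 0.0739]
tool_rot: [3.14, 0.0, 1.391]
force: [3.2, -1.6, 7.3]
grip_width: 0.0135
finger_force: 41.2
```

```bash
python3 - <<'E'
from workcell import observe
from h import *
s=observe();p=s["position"]
print(*togo(s,p,-10.4),s["finger_force"],s["moment"].round(2),"along",np.dot(p-[.551,.033,0],[.178,.984,0]))
E
```

```text
pos [ 0.5408 -0.0211  0.0739] head -10.3 shift [0. 0. 0.] rz 0.1 q [-0.44  0.69  0.52  1.96 -0.56  0.63  0.27] F [ 3.2 -1.6  7.3] w 0.0135 t 5.97 zaxis [ 0.001 -0.    -1.   ] 41.1657840013504 [-0.32 -0.84 -0.04] along -0.05508592539798556
```

Emit:
send_rows(plan="0 0 0 0 0 2 .005;0 0 0 0 0 2 .005;0 0 0 0 0 0 .005;0 0 0 0 0 0 .03;0 0 0 0 0 0 .06;0 0 0 0 0 0 .06;0 0 0 0 0 0 .06;0 0 0 0 0 0 .06")

```text
clock: 6.63
position: [0.5399, -0.0212, 0.0734]
tool_rot: [-3.141, 0.0, 1.392]
force: [0.3, 1.2, -0.5]
grip_width: 0.0595
finger_force: 0.0
```

Emit:
send_rows(plan="0 0 -.015 0 0 0 .06;0 0 -.04 0 0 0 .06;0 0 -.07 0 0 0 .06;0 0 -.1 0 0 0 .06;0 0 -.13 0 0 0 .06;0 0 -.15 0 0 0 .06;0 0 -.15 0 0 0 .06;0 0 -.15 0 0 0 .06")

```text
clock: 7.3
position: [0.5404, -0.0211, 0.2242]
tool_rot: [3.14, -0.001, 1.392]
force: [-0.5, -0.5, -0.9]
grip_width: 0.0597
finger_force: 0.0
```

```bash
python3 - <<'E'
from workcell import observe,imaging
from h import *
s=observe();print(*togo(s,s["position"],-10.4))
f=imaging.grab_frame("wrist");cv2.imwrite("pics/w4.png",f["color"][...,::-1]);T=wristT(s,f)
h,sa,v=[c.astype(int) for c in cv2.split(cv2.cvtColor(f["color"],cv2.COLOR_RGB2HSV))]
for c,st,m in blobs(f["color"],"brick",100):print(c,st,onplane(f,[c],.058,T)[0].round(4))
g=imaging.grab_frame("scene")
for k in("brick","blue"):
  for c,st,_ in blobs(g["color"],k,80):print(k,c,st,onplane(g,[c],.058)[0].round(4))
E
```

```text
pos [ 0.5404 -0.0211  0.2242] head -10.22 shift [0. 0. 0.] rz 0.18 q [-0.57  0.48  0.7   1.86 -0.38  0.94  0.13] F [-0.5 -0.5 -0.9] w 0.0597 t 7.3 zaxis [ 0.001  0.001 -1.   ]
[251.5 119.6] [227, 94, 50, 52, 1943] [0.5509 0.0341 0.058 ]
[254.5 182.9] [246, 161, 20, 48, 582] [ 0.5427 -0.0285  0.058 ]
brick [231.9 189.8] [222, 184, 21, 17, 98] [ 0.5195 -0.022   0.058 ]
brick [255.6 200.9] [245, 193, 22, 17, 305] [0.551  0.0327 0.058 ]
blue [349.2 211.3] [340, 204, 21, 15, 204] [0.5781 0.2434 0.058 ]
```

View pics/w4.png

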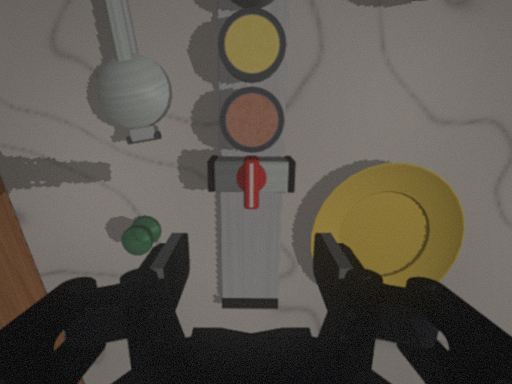

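The bar at (252,182) lies along the strip, so the knob is tight. The block sits just short of the red tin at (252,119), which hasn't moved, and the gripper is clear.

```bash
python3 -c "
from workcell import bot
print(bot.job_done())"
```

```text
the job is handed in; nothing more can be done
None
```

I slid the red-knob stop to about 7 mm from the red tin, turned its knob clockwise to the end of its travel, and let go. The tin did not move measurably, the blue knob was not touched, and the job is handed in (no verdict was returned).

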